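Barring key off its safety hook and into the pump

TASK

Take the red-handled barring key off its safety hook: push the yellow sprung keeper back until it bears firmly on its stop, wherever that is set, with a steady push of 12 to 18 N and no harder for a moment, and hold it back while you lift the key clear of the hook without dragging it hard against the keeper. Then stand the key in the drive socket on top of the gear pump, gently and fully home, and let go, leaving everything else on the bench where it is.

Things in the scene. Friction and masses are not known exactly. Their poses are not given: they have to be found in the camera images.
- barring_key: The key. Origin on its cross pin's axis, midway; z up along the shank, x along the red grip plate. Steel cross pin along y, 10 mm diameter, 100 mm long, an 18 mm disc on each end. Round shank, 16 mm diameter, down to 80 mm below the origin, the last 6 mm tapering to 10 mm. 0.24 to 0.39 kg, balanced about 20 mm below the origin. At the start it hangs upright, its x along the hook stand's x.
- key_grip (a point): Middle of the key's red grip plate, 29 mm above the key's origin. The plate is 60 mm long (key x), 12 mm thick (key y) and 52 mm high, from 3 to 55 mm above the origin; pinch it from above across its 12 mm.
- key_tip (a point): Centre of the lower end of the key's shank, 80 mm below the key's origin.
- hook_stand: Fixed safety hook. Origin on the bench below the hung cross pin; z up; x from the open side (the robot's) to the post and springs; y along the pin. Foot plate x -50 to 110, 150 mm wide. Two steel hooks 8 mm thick at y -40 and +40 mm, each with a 14 mm notch, open upwards, whose lips end 4 mm above the pin axis; free space between. Post at x 60 to 70 mm, guide plate at x 101 to 109, 182 mm high.
- hook_seat (a point): On the hook stand, the axis of the hung cross pin midway between the hooks, 160 mm above the bench.
- keeper (a joint): Travel of the yellow sprung keeper in m, 0 shut; it slides along the hook stand's +x, away from the robot, and springs back when let go. Spring 2.5 N to start, plus 0.15 N per mm. It clears the pin from 0.0135; a rigid stop screw, set differently each time, ends its travel somewhere from 0.0145 to 0.0305. A steady push of 12 N shows it bears on the stop; over 20 N damages it.
- keeper_face (a point): On the yellow keeper, midway between its two upright tabs, level with their front (-x) faces, 25 mm above the pin axis; moves with it. Tabs at y 10 to 45 and -10 to -45 mm of the hook stand, one each side of the grip plate, 6 mm thick, from 7.5 to 42 mm above the pin axis. Front faces 6 mm before the pin axis when shut. Shut, they block the pin. The edges of two fingers beside the plate can push both back and then close on it.
- gear_pump: Fixed grey gear pump, a block 84 by 84 mm, 58 mm high, on a 120 by 100 mm foot, a brass port each side along y (to 68 mm), red cap at +x. Origin on the bench under the drive socket, z up.
- socket_mouth (a point): Centre of the mouth of the drive socket in the pump's top, 58 mm above the bench. Round upright hole, 20 mm diameter, 44 mm deep, with a 3 mm chamfer.
- socket_floor (a point): Centre of the floor of the drive socket, 44 mm below its mouth. Fully home, the key's tip rests on it.
- beaker: Bystander: glass beaker, 68 mm across, 85 mm high, origin under its centre.
- loose_gear: Bystander: loose steel gear lying flat, 57 mm across, 14 mm high.
- hex_key: Bystander: L-shaped hex key lying flat, 110 by 40 mm, 6 mm thick.
- screwdriver: Bystander: screwdriver lying flat.
- oil_bottle: Bystander: grey oil bottle, 60 mm across, 150 mm high.
- sample_jar: Bystander: amber jar, 56 mm across, 70 mm high.
- bolt_tray: Bystander: blue open tray 110 by 150 mm, 35 mm high.
Things that resemble listed ones, but are neither listed nor needed, are in the scene too. Several things look just like the gear_pump: the one meant starts farthest from the robot's base. What is shaped like the barring_key but turquoise is not meant.

How it is judged:
By the outcome, as a careful person would: the job done as asked, in the order asked, and still so for the second after the job is handed in, with the robot touching nothing.
It also fails if it takes over 64 s, if anything falls off the work surface, if the arm or the gripper's body presses on something with over 40 N, if the wrist force passes 120 N, or if a joint passes its speed limit or range.

ROBOT

A 6-joint arm with a two-finger parallel gripper is mounted at the origin on the work surface. World frame = base frame: x ahead of the robot, y to its left, z up, the work surface at z = 0. Lengths are in mm, angles in rad, forces in N, time in s.
With the tool pointing down it reaches from about 400 to 925 mm from the base axis. Payload 12.5 kg.
Tool frame: the origin (TCP) lies midway between the tips of the shut fingers; the grasp point (between the pads) lies 19 mm behind it (env.tcp_to_grasp is the distance from the TCP to the grasp point, in mm); z points along the fingers, y is the line along which they close (so a half turn about z gives the same grasp; the last joint's range is limited). The gripper opens to 95 mm and grips with 3 to 60 N. Pads are 20 mm wide; open, the fingers measure 119 mm over their backs; the gripper's body (75 mm by 180 mm) begins 59 mm behind the grasp point.
Start: joints at [1.157, 0.491, 1.559, -0, 1.092, -0.106], TCP at [189.335, 595.65, 214.661] pointing down, gripper open.
Joint ranges: [-3.1, 3.1], [-0.84, 2.19], [0.05, 2.79], [-1.13, 4.28], [0.06, 2.93], [-2.69, 2.69]. Speed limits (rad/s): [2.22, 2.22, 2.79, 3.14, 3.14, 3.14].

INTERFACE

Orientations are given as [roll, pitch, yaw] about the fixed x, y, z axes, in that order (R = Rz(yaw) Ry(pitch) Rx(roll)).
In Python, from cell import env gives the robot as it stands. The module is installed in compiled form; this text tells all that it offers.
- The arm moves only by the tool step_arm, never from a script. Its argument "plan" is a list that holds one entry, the list of rows, each a list of 5 numbers: the shift along the tool's x, y, z in mm, then the turn about the tool's z in degrees, then the opening, from -1 (shut) to 1 (fully open). A call has 1 to 8 rows; each row is the pose to reach, as a shift and turn from the pose commanded when the call began, along the tool's axes at that moment; what a row does not reach only later rows make up. A row lasts 1/12 s, in which the tool goes at most 41.7 mm and 7.16 degrees, less where a joint would pass 70% of its speed; a pose out of reach is approached as far as the arm can. A call with a gripper value outside its range is refused whole. The fingers move at their own pace and stop on an object; the grip force is fixed at half the most. Time passes only in rows, so rows that repeat a pose let the fingers close. It gives the time, the measured TCP pose, the force, the opening and the grip force at its end, in the units of the state.
- env.state(): the state, without advancing time (a new reading comes with each control period).
- env.read_camera(name): name is "scene" or "top" or "wrist"; returns the picture (400x640x3 uint8, blue, green, red); there is no depth.
- env.get_calibration(name): a dict with "K" (3x3 intrinsics, pixels), "D" ([k1, k2, p1, p2, k3] as OpenCV has them; the pictures are not rectified), "extrinsics" (4x4, takes a point from world to camera coordinates). Camera axes: x right, y up, looking along -z (the intrinsics and any distortion apply to the point x, -y, -z); pixel columns grow to the right and rows downward; lengths in mm; the calibration is good to about 2 mm. A picture is of the moment at which its call begins: read the wrist's pose just before it. get_calibration takes no time and is no camera call; for the wrist camera it gives the pose at the moment of the call.
- env.job_done(): hands the job in; it is judged then, once.
The state is a dict: "t": time; "joints": joint angles; "qvel": joint speeds; "tau": joint torques, N m; "eef_pos": TCP position; "tcp_rot": TCP orientation; "ft_force": force on the tool from outside, world axes, zero at the start; "moment": the same for the moment, N m; "opening": opening from 0.0 (shut) to 1.0 (fully open); "grip_force": force on a finger pad.
Only numpy, scipy, OpenCV 4.12 (cv2) and the standard library are available. Lean on these libraries where they do the work, as an engineer would, in place of code of your own. Each camera call takes 0.05 s, during which the arm holds its last target. There are 200 camera calls.

## Working session

There is one attempt and no reset: what is moved stays moved. The work goes in short steps, Python scripts to look and compute and a tool call to move; the robot and the scene stay as the last step left them, time stands still between calls to the robot, and variables do not carry over. Pictures are saved under pics/ and viewed, at most 10 in all, crops included, and the job is handed in when it is done.

Besides the shell and the picture viewer there is one more tool, called by a JSON object that holds its "fn" and its "kwargs", one argument or row to a line. step_arm: Moves the arm, as the interface text tells. Its arguments: {"type":"object","properties":{"plan":{"type":"array"}},"required":["plan"]}

```bash
mkdir -p pics; cat > h.py <<'E'
import numpy as np,cv2
from cell import env
def ray(cal,u,v):
    p=cv2.undistortPoints(np.array([[[u,v]]],float),np.array(cal["K"],float),np.array(cal["D"],float))[0,0]
    E=np.array(cal["extrinsics"]);R=E[:3,:3];o=-R.T@E[:3,3]
    d=R.T@np.array([p[0],-p[1],-1.]);return o,d/np.linalg.norm(d)
def onz(cal,u,v,z):
    o,d=ray(cal,u,v);return o+d*(z-o[2])/d[2]
def proj(cal,P):
    E=np.array(cal["extrinsics"]);p=E[:3,:3]@np.array(P,float)+E[:3,3]
    return cv2.projectPoints(np.array([[p[0],-p[1],-p[2]]]),np.zeros(3),np.zeros(3),np.array(cal["K"],float),np.array(cal["D"],float))[0].ravel()
def tri(rs):
    A=sum(np.eye(3)-np.outer(d,d) for o,d in rs);b=sum((np.eye(3)-np.outer(d,d))@o for o,d in rs);return np.linalg.solve(A,b)
E
python3 - <<'E'
from h import *
for n in("scene","top","wrist"):
    c=env.get_calibration(n);cv2.imwrite(f"pics/{n}0.png",env.read_camera(n))
    o,d=ray(c,320,200);print(n,o.round(),d.round(2),np.array(c["K"])[0,0])
print(env.state())
E
```

```text
scene [1304. -836.  999.] [-0.51  0.58 -0.63] 439.21282321344313
top [ 262.   17. 1480.] [ 0.23 -0.04 -0.97] 448.0377935621948
wrist [122. 616. 383.] [ 0.25 -0.09 -0.96] 284.7360963698618
{'t': 0.15, 'joints': array([ 1.15742916e+00,  4.91371665e-01,  1.55930540e+00,  2.19809954e-05,
        1.09171964e+00, -1.05601537e-01]), 'qvel': array([ 0.00061264, -0.00408836, -0.0037931 , -0.00182271, -0.00255521,
        0.00100468]), 'tau': array([ 2.46994583e-03, -6.12894273e+01, -2.58276594e+01,  6.92771492e-02,
        4.72847081e-02, -5.39726250e-05]), 'eef_pos': array([189.23254473, 595.47503862, 214.22810232]), 'tcp_rot': array([-3.14079514e+00, -1.04141009e-04,  2.83381684e+00]), 'ft_force': array([-0.132809  ,  0.17305189,  0.49481166]), 'moment': array([-0.00167754, -0.03675749, -0.01211063]), 'grip_force': 0.0, 'opening': 0.9995167880719902}
```

View pics/scene0.png

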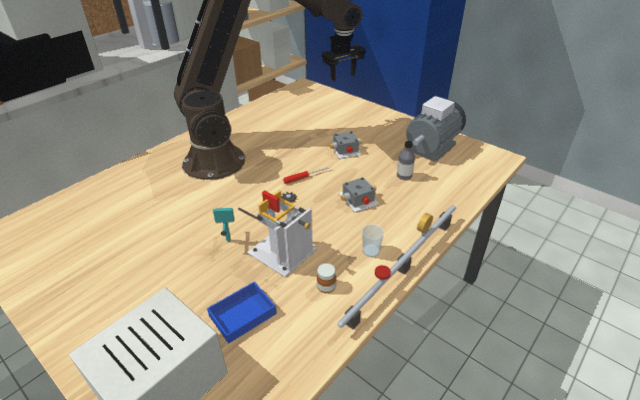

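View pics/top0.png

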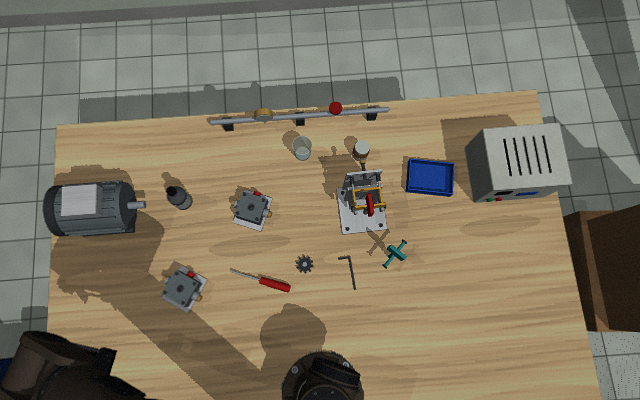

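The scene view shows the red key on its hook stand at (272,200), turquoise look-alike at (224,215), and pumps at (359,192) and (346,144). In the top view the red key is at (370,205), turquoise key at (396,253), and pumps at (252,208) and (183,288). Other red things there are the screwdriver (275,284) and the knob (336,108).

Choice: the red-handled key at (370,205), and whichever pump is farther from the base. I'll check both in a close crop.

```bash
python3 - <<'E'
from h import *
c=env.get_calibration("top");im=cv2.imread("pics/top0.png");s=cv2.imread("pics/scene0.png");cs=env.get_calibration("scene")
a=cv2.resize(im[155:245,215:305],None,fx=4.4,fy=4.4,interpolation=cv2.INTER_CUBIC)
b=cv2.resize(im[155:245,325:415],None,fx=4.4,fy=4.4,interpolation=cv2.INTER_CUBIC)
cv2.imwrite("pics/crop1.png",np.hstack([a,b]))
for p in((252,208),(183,288)):
    q=onz(c,*p,58);print("pump",q.round(),np.hypot(*q[:2]).round())
hsv=cv2.cvtColor(im,cv2.COLOR_BGR2HSV)
def cent(h,lo,hi,box):
    m=cv2.inRange(h,lo,hi)
    if lo[0]==0:m|=cv2.inRange(h,(172,lo[1],lo[2]),(180,255,255))
    k=np.zeros_like(m);x0,y0,x1,y1=box;k[y0:y1,x0:x1]=m[y0:y1,x0:x1]
    y,x=np.nonzero(k);return x.mean(),y.mean(),len(x),cv2.minAreaRect(np.c_[x,y].astype(np.float32))
R=cent(hsv,(0,130,60),(8,255,255),(355,185,390,225));print(R)
hs=cv2.cvtColor(s,cv2.COLOR_BGR2HSV);S=cent(hs,(0,130,60),(8,255,255),(255,185,290,220));print(S)
print("key",tri([ray(c,*R[:2]),ray(cs,*S[:2])]))
w=cv2.minAreaRect
# foot plate corners top view
for p in((341,235),(386,231),(234,222),(264,230)):print(p,onz(c,*p,8).round())
E
```

```text
pump [587. 178.  58.] 614.0
pump [350. 405.  58.] 535.0
(np.float64(370.43529411764706), np.float64(203.90588235294118), 85, ((369.3153991699219, 204.5231170654297), (22.69835662841797, 6.449805736541748), 82.87498474121094))
(np.float64(271.2807881773399), np.float64(200.58128078817734), 203, ((270.48529052734375, 200.691162109375), (23.49530601501465, 13.033892631530762), 30.963756561279297))
key [ 541.19868644 -184.53410937  195.50652873]
(341, 235) [ 484. -106.    8.]
(386, 231) [ 485. -256.    8.]
(234, 222) [556. 246.   8.]
(264, 230) [521. 148.   8.]
```

View pics/crop1.png

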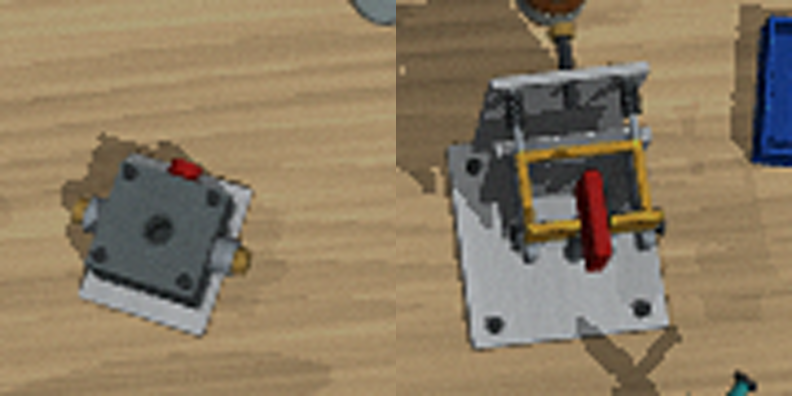

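The crops confirm the choice. The red grip plate sits between the yellow keeper tabs, at about (541,-184). The far pump, at r=614 against 535, shows its dark socket at about (251,207). Moving off towards the stand now.

{"fn": "step_arm", "kwargs": {
  "plan": [
    [[-298,-141,-86,-18,0.0],[-298,-141,-86,-18,0.0],[-298,-141,-86,-18,0.0],[-298,-141,-86,-18,0.0],[-298,-141,-86,-18,0.0],[-298,-141,-86,-18,0.0],[-298,-141,-86,-18,0.0],[-298,-141,-86,-18,0.0]]
  ]
}}

```text
t: 0.82
eef_pos: [424.6, 375.9, 298.6]
tcp_rot: [3.142, -0.0, -3.135]
ft_force: [0.5, 0.4, -0.5]
opening: 0.524
grip_force: 0.0
```

{"fn": "step_arm", "kwargs": {
  "plan": [
    [[-140,-198,0,0,0.0],[-140,-198,0,0,0.0],[-140,-198,0,0,0.0],[-140,-198,0,0,0.0],[-140,-198,0,0,0.0],[-140,-198,0,0,0.0],[-140,-198,0,0,0.0],[-140,-198,0,0,0.0]]
  ]
}}

```text
t: 1.48
eef_pos: [565.5, 178.8, 297.6]
tcp_rot: [-3.142, -0.001, -3.138]
ft_force: [0.3, -0.7, -0.6]
opening: 0.504
grip_force: 0.0
```

```bash
python3 - <<'E'
from h import *
import json
c=env.get_calibration("wrist");im=env.read_camera("wrist");cv2.imwrite("pics/wp.png",im)
json.dump({k:np.array(v).tolist() for k,v in c.items()},open("wp.json","w"))
print(proj(c,(587,178,58)),env.state()["eef_pos"],env.state()["tcp_rot"])
E
```

```text
[322.16009181 186.11243658] [564.84384624 179.95460522 297.69695589] [ 3.14151114e+00 -9.58704158e-04 -3.13669608e+00]
```

View pics/wp.png

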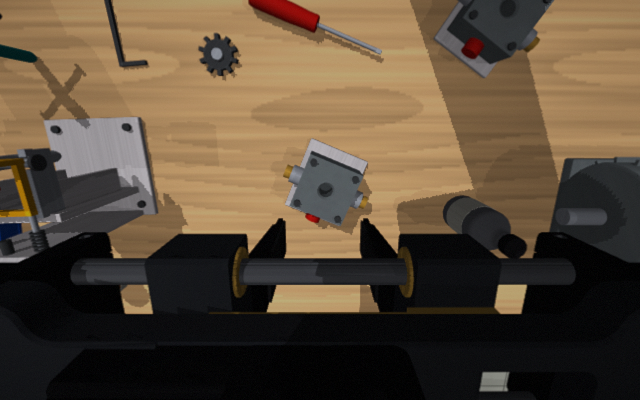

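{"fn": "step_arm", "kwargs": {
  "plan": [
    [[20,-320,0,0,0.0],[20,-320,0,0,0.0],[20,-320,0,0,0.0],[20,-320,0,0,0.0],[20,-320,0,0,0.0],[20,-320,0,0,0.0],[20,-320,0,0,0.0],[20,-320,0,0,0.0]]
  ]
}}

```text
t: 2.2
eef_pos: [546.4, -141.2, 298.3]
tcp_rot: [-3.141, 0.0, -3.135]
ft_force: [0.5, 0.1, -0.8]
opening: 0.503
grip_force: 0.0
```

The wrist view shows the far pump's socket at about (326,189), with the fingers at the bottom of the picture. Next I'll position to look at the key.

{"fn": "step_arm", "kwargs": {
  "plan": [
    [[66,-43,0,0,0.0],[66,-43,0,0,0.0],[66,-43,0,0,0.0],[66,-43,0,0,0.0],[66,-43,0,0,0.0]]
  ]
}}

```text
t: 2.62
eef_pos: [481.6, -182.2, 298.5]
tcp_rot: [-3.142, 0.001, -3.134]
ft_force: [-0.7, 1.2, -0.1]
opening: 0.497
grip_force: 0.0
```

```bash
python3 - <<'E'
from h import *
import json
c=env.get_calibration("wrist");im=env.read_camera("wrist");cv2.imwrite("pics/wk.png",im)
json.dump({k:np.array(v).tolist() for k,v in c.items()},open("wk.json","w"))
print(env.state()["eef_pos"],env.state()["tcp_rot"])
cv2.imwrite("pics/wkc.png",cv2.resize(im[60:260,200:440],None,fx=3,fy=3,interpolation=cv2.INTER_CUBIC))
p=cv2.imread("pics/wp.png");cp=json.load(open("wp.json"))
# dark socket disc
g=cv2.cvtColor(p,cv2.COLOR_BGR2GRAY)[179:201,315:337]
m=(g<g.min()+25).astype(np.uint8);n,l,st,ce=cv2.connectedComponentsWithStats(m);print(st,ce+[315,179])
for uv in((326,189),):print(onz(cp,*uv,58))
E
```

```text
[ 481.86454635 -182.02548134  298.3142754 ] [ 3.14155170e+00  5.80791917e-04 -3.13369731e+00]
[[  0   0  22  22 388]
 [  8   4   2   2   3]
 [  4   6  13  12  91]
 [ 11   7   2   2   2]] [[325.67010309 189.12371134]
 [323.66666667 183.66666667]
 [324.81318681 191.36263736]
 [326.5        186.5       ]]
[591.3450184  183.67446464  58.        ]
```

View pics/wkc.png

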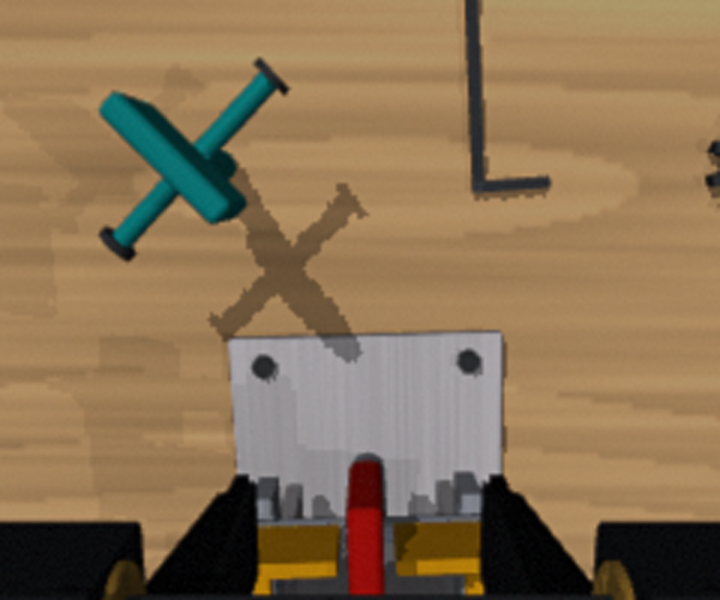

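The crop shows the red plate's front at about crop (366,508), the yellow tabs either side of it, and the fingers outside. The turquoise key is out of the way at upper left. Now I'll get the stand's yaw and the key's position.

```bash
python3 - <<'E'
from h import *
import json
c=json.load(open("wk.json"));f=lambda x,y:(200+x/3,60+y/3)
for n,p,z in(("footL",(230,338),6),("footR",(500,332),6),("redtopL",(349,508),215),("redtopR",(383,508),215),("redbotL",(350,462),163),
 ("tabL out",(258,560),202),("tabL in",(337,560),202),("tabR in",(397,560),202),("tabR out",(482,560),202)):
    print(n,onz(c,*f(*p),z).round(1))
im=cv2.imread("pics/wk.png");h=cv2.cvtColor(im,cv2.COLOR_BGR2HSV)
m=cv2.inRange(h,(0,130,60),(8,255,255))|cv2.inRange(h,(172,130,60),(180,255,255));m[:205]=0;m[:,:300]=0;m[:,345:]=0
for r in range(210,258,4):
    x=np.nonzero(m[r])[0]
    if len(x):print(r,x.min(),x.max(),im[r,(x.min()+x.max())//2])
t=env.get_calibration("top");T=cv2.imread("pics/top0.png")
for p in((342.3,234.1),(386.8,228.9)):print(onz(t,*p,6).round(1))
print("pump top",onz(t,215+158/4.4,155+231/4.4,58))
E
```

```text
footL [ 493.4 -257.7    6. ]
footR [ 489.1 -110.1    6. ]
redtopL [ 510.1 -188.3  215. ]
redtopR [ 510.  -177.6  215. ]
redbotL [ 512.1 -189.   163. ]
tabL out [ 534.1 -219.2  202. ]
tabL in [ 534.  -192.6  202. ]
tabR in [ 533.8 -172.4  202. ]
tabR out [ 533.6 -143.7  202. ]
214 318 325 [ 9 12 78]
218 317 325 [ 3  4 78]
222 316 325 [ 1  5 80]
226 316 326 [ 2  6 81]
230 316 326 [ 11  14 141]
234 315 327 [  8  14 150]
238 316 327 [  6  13 148]
242 316 327 [ 12  14 151]
246 316 327 [ 13  16 151]
250 316 327 [  7  11 147]
254 316 327 [  9  13 149]
[ 486.7 -110.6    6. ]
[ 492.4 -260.1    6. ]
pump top [589.36425289 181.47811028  58.        ]
```

{"fn": "step_arm", "kwargs": {
  "plan": [
    [[-30,-1,0,-2.4,0.0],[-30,-1,25,-2.4,0.0],[-30,-1,50,-2.4,0.0],[-30,-1,75,-2.4,0.0],[-30,-1,100,-2.4,0.0],[-30,-1,115,-2.4,0.0],[-30,-1,126,-2.4,0.0],[-30,-1,126,-2.4,0.0]]
  ]
}}

```text
t: 3.33
eef_pos: [511.2, -182.3, 169.7]
tcp_rot: [3.139, -0.003, -3.091]
ft_force: [-0.0, -0.0, -0.2]
opening: 0.506
grip_force: 0.0
```

```bash
python3 - <<'E'
from h import *
import json
s=env.state();print(s["eef_pos"],s["tcp_rot"],s["ft_force"],s["opening"])
c=env.get_calibration("wrist");im=env.read_camera("wrist");cv2.imwrite("pics/wk2.png",im)
json.dump({k:np.array(v).tolist() for k,v in c.items()},open("wk2.json","w"))
cv2.imwrite("pics/wk2c.png",cv2.resize(im[140:320,200:440],None,fx=3,fy=3,interpolation=cv2.INTER_CUBIC))
for P in((540.5,-182,215),(540.5,-182,189)):print(proj(c,P))
E
```

```text
[ 511.20969952 -182.25349282  169.72177346] [ 3.13944965 -0.00330196 -3.09131497] [-0.02910123 -0.00384277 -0.24617664] 0.505888161140357
[321.43655687 323.5033745 ]
[321.48266619 293.77502553]
```

View pics/wk2c.png

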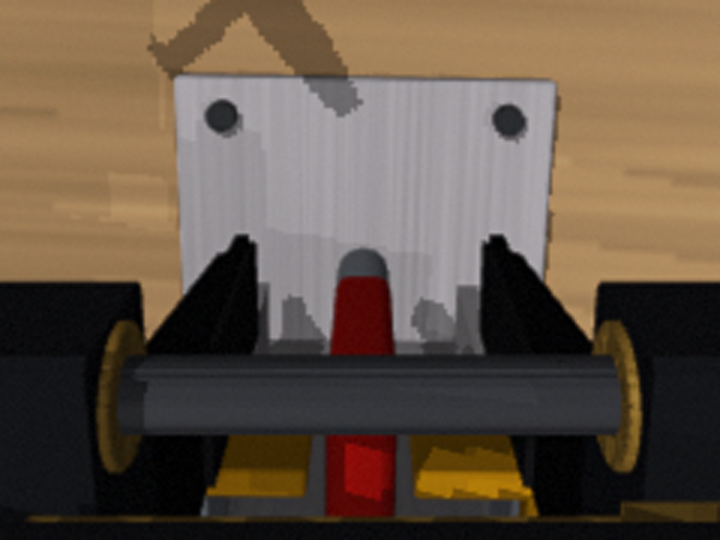

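The fingers straddle the plate, but about 1.5 mm off centre and slightly over-turned, since the foot edge runs from (175,75) to (555,80). I'll correct both and close on the tabs.

{"fn": "step_arm", "kwargs": {
  "plan": [
    [[0,-1.5,0,0.8,0.0],[-3,-1.5,0,0.8,0.0],[-6,-1.5,0,0.8,0.0],[-8,-1.5,0,0.8,0.0],[-10,-1.5,0,0.8,0.0],[-10,-1.5,0,0.8,0.0],[-10,-1.5,0,0.8,0.0],[-10,-1.5,0,0.8,0.0]]
  ]
}}

```text
t: 4.05
eef_pos: [521.2, -185.0, 172.1]
tcp_rot: [3.142, 0.0, -3.107]
ft_force: [-0.1, -1.1, 0.5]
opening: 0.5
grip_force: 0.0
```

{"fn": "step_arm", "kwargs": {
  "plan": [
    [[-1,0,0,0,0.0],[-2,0,0,0,0.0],[-3,0,0,0,0.0],[-4,0,0,0,0.0],[-5,0,0,0,0.0],[-6,0,0,0,0.0],[-6,0,0,0,0.0],[-6,0,0,0,0.0]]
  ]
}}

```text
t: 4.72
eef_pos: [527.3, -184.7, 172.1]
tcp_rot: [3.142, 0.0, -3.107]
ft_force: [-3.0, -1.8, 1.9]
opening: 0.501
grip_force: 1.5
```

{"fn": "step_arm", "kwargs": {
  "plan": [
    [[-1,0,0,0,0.0],[-2,0,0,0,0.0],[-3,0,0,0,0.0],[-4,0,0,0,0.0],[-5,0,0,0,0.0],[-6,0,0,0,0.0],[-6,0,0,0,0.0],[-6,0,0,0,0.0]]
  ]
}}

```text
t: 5.38
eef_pos: [533.4, -184.6, 172.1]
tcp_rot: [3.142, 0.0, -3.107]
ft_force: [-3.6, -0.1, 1.6]
opening: 0.498
grip_force: 1.9
```

{"fn": "step_arm", "kwargs": {
  "plan": [
    [[-1,0,0,0,0.0],[-2,0,0,0,0.0],[-3,0,0,0,0.0],[-4,0,0,0,0.0],[-5,0,0,0,0.0],[-5.5,0,0,0,0.0],[-5.5,0,0,0,0.0],[-5.5,0,0,0,0.0]]
  ]
}}

```text
t: 6.05
eef_pos: [538.8, -184.3, 172.1]
tcp_rot: [3.141, -0.0, -3.107]
ft_force: [-4.1, -1.6, 2.0]
opening: 0.501
grip_force: 2.3
```

```bash
python3 - <<'E'
from h import *
a=[]
for _ in range(6):
    env.read_camera("wrist");s=env.state();a.append(np.r_[s["eef_pos"],s["ft_force"]])
a=np.array(a);print(a.mean(0).round(2),a.std(0).round(2))
E
```

```text
[ 538.74 -184.35  172.11   -4.63   -1.11    2.34] [0.02 0.01 0.02 0.3  0.42 0.51]
```

{"fn": "step_arm", "kwargs": {
  "plan": [
    [[-0.1,0,0,0,0.0],[-0.2,0,0,0,0.0],[-0.3,0,0,0,0.0],[-0.4,0,0,0,0.0],[-0.5,0,0,0,0.0],[-0.6,0,0,0,0.0],[-0.7,0,0,0,0.0],[-0.8,0,0,0,0.0]]
  ]
}}

```text
t: 7.02
eef_pos: [539.4, -184.3, 172.1]
tcp_rot: [3.141, -0.0, -3.107]
ft_force: [-6.1, -1.5, 3.5]
opening: 0.502
grip_force: 2.7
```

{"fn": "step_arm", "kwargs": {
  "plan": [
    [[-0.1,0,0,0,0.0],[-0.2,0,0,0,0.0],[-0.3,0,0,0,0.0],[-0.4,0,0,0,0.0],[-0.5,0,0,0,0.0],[-0.5,0,0,0,0.0]]
  ]
}}

```text
t: 7.52
eef_pos: [539.9, -184.3, 172.1]
tcp_rot: [3.141, -0.0, -3.107]
ft_force: [-5.6, -1.8, 2.9]
opening: 0.499
grip_force: 2.7
```

{"fn": "step_arm", "kwargs": {
  "plan": [
    [[-0.15,0,0,0,0.0],[-0.3,0,0,0,0.0],[-0.4,0,0,0,0.0],[-0.5,0,0,0,0.0],[-0.6,0,0,0,0.0],[-0.7,0,0,0,0.0],[-0.8,0,0,0,0.0],[-0.8,0,0,0,0.0]]
  ]
}}

```text
t: 8.18
eef_pos: [540.7, -184.3, 172.1]
tcp_rot: [3.141, -0.0, -3.107]
ft_force: [-6.4, -2.5, 3.6]
opening: 0.5
grip_force: 2.7
```

{"fn": "step_arm", "kwargs": {
  "plan": [
    [[-0.15,0,0,0,0.0],[-0.3,0,0,0,0.0],[-0.45,0,0,0,0.0],[-0.6,0,0,0,0.0],[-0.7,0,0,0,0.0],[-0.8,0,0,0,0.0],[-0.9,0,0,0,0.0],[-0.9,0,0,0,0.0]]
  ]
}}

```text
t: 8.85
eef_pos: [541.6, -184.3, 172.1]
tcp_rot: [3.141, -0.0, -3.107]
ft_force: [-5.6, -1.3, 3.0]
opening: 0.502
grip_force: 2.8
```

{"fn": "step_arm", "kwargs": {
  "plan": [
    [[-0.15,0,0,0,0.0],[-0.3,0,0,0,0.0],[-0.45,0,0,0,0.0],[-0.6,0,0,0,0.0],[-0.7,0,0,0,0.0],[-0.8,0,0,0,0.0],[-0.9,0,0,0,0.0],[-0.9,0,0,0,0.0]]
  ]
}}

```text
t: 9.52
eef_pos: [542.5, -184.2, 172.1]
tcp_rot: [3.141, -0.0, -3.107]
ft_force: [-5.5, -1.3, 3.1]
opening: 0.501
grip_force: 2.8
```

{"fn": "step_arm", "kwargs": {
  "plan": [
    [[-0.15,0,0,0,0.0],[-0.3,0,0,0,0.0],[-0.45,0,0,0,0.0],[-0.6,0,0,0,0.0],[-0.7,0,0,0,0.0],[-0.8,0,0,0,0.0],[-0.9,0,0,0,0.0],[-0.9,0,0,0,0.0]]
  ]
}}

```text
t: 10.18
eef_pos: [543.3, -184.2, 172.1]
tcp_rot: [3.141, -0.0, -3.107]
ft_force: [-6.1, -2.0, 4.1]
opening: 0.502
grip_force: 2.9
```

{"fn": "step_arm", "kwargs": {
  "plan": [
    [[-0.15,0,0,0,0.0],[-0.3,0,0,0,0.0],[-0.45,0,0,0,0.0],[-0.6,0,0,0,0.0],[-0.7,0,0,0,0.0],[-0.8,0,0,0,0.0],[-0.9,0,0,0,0.0],[-0.9,0,0,0,0.0]]
  ]
}}

```text
t: 10.85
eef_pos: [544.2, -184.2, 172.1]
tcp_rot: [3.141, -0.0, -3.107]
ft_force: [-5.1, -0.7, 4.4]
opening: 0.502
grip_force: 3.0
```

{"fn": "step_arm", "kwargs": {
  "plan": [
    [[-0.15,0,0,0,0.0],[-0.3,0,0,0,0.0],[-0.45,0,0,0,0.0],[-0.6,0,0,0,0.0],[-0.7,0,0,0,0.0],[-0.8,0,0,0,0.0],[-0.9,0,0,0,0.0],[-0.9,0,0,0,0.0]]
  ]
}}

```text
t: 11.52
eef_pos: [545.1, -184.1, 172.1]
tcp_rot: [3.141, -0.001, -3.107]
ft_force: [-5.5, -0.4, 3.2]
opening: 0.499
grip_force: 3.0
```

{"fn": "step_arm", "kwargs": {
  "plan": [
    [[-0.15,0,0,0,0.0],[-0.3,0,0,0,0.0],[-0.45,0,0,0,0.0],[-0.6,0,0,0,0.0],[-0.7,0,0,0,0.0],[-0.8,0,0,0,0.0],[-0.9,0,0,0,0.0],[-0.9,0,0,0,0.0]]
  ]
}}

```text
t: 12.18
eef_pos: [546.0, -184.1, 172.1]
tcp_rot: [3.141, -0.0, -3.107]
ft_force: [-6.4, -0.6, 3.3]
opening: 0.5
grip_force: 3.1
```

{"fn": "step_arm", "kwargs": {
  "plan": [
    [[-0.15,0,0,0,0.0],[-0.3,0,0,0,0.0],[-0.45,0,0,0,0.0],[-0.6,0,0,0,0.0],[-0.7,0,0,0,0.0],[-0.8,0,0,0,0.0],[-0.9,0,0,0,0.0],[-0.9,0,0,0,0.0]]
  ]
}}

```text
t: 12.85
eef_pos: [546.9, -184.1, 172.1]
tcp_rot: [3.141, -0.001, -3.107]
ft_force: [-6.3, -0.1, 3.6]
opening: 0.503
grip_force: 3.2
```

{"fn": "step_arm", "kwargs": {
  "plan": [
    [[-0.15,0,0,0,0.0],[-0.3,0,0,0,0.0],[-0.45,0,0,0,0.0],[-0.6,0,0,0,0.0],[-0.7,0,0,0,0.0],[-0.8,0,0,0,0.0],[-0.9,0,0,0,0.0],[-0.9,0,0,0,0.0]]
  ]
}}

```text
t: 13.52
eef_pos: [547.7, -184.0, 172.1]
tcp_rot: [3.141, -0.001, -3.107]
ft_force: [-6.7, -2.0, 2.7]
opening: 0.503
grip_force: 3.2
```

{"fn": "step_arm", "kwargs": {
  "plan": [
    [[-0.15,0,0,0,0.0],[-0.3,0,0,0,0.0],[-0.45,0,0,0,0.0],[-0.6,0,0,0,0.0],[-0.7,0,0,0,0.0],[-0.8,0,0,0,0.0],[-0.9,0,0,0,0.0],[-0.9,0,0,0,0.0]]
  ]
}}

```text
t: 14.18
eef_pos: [548.6, -184.0, 172.1]
tcp_rot: [3.141, -0.001, -3.107]
ft_force: [-6.9, -1.1, 3.6]
opening: 0.502
grip_force: 3.3
```

{"fn": "step_arm", "kwargs": {
  "plan": [
    [[-0.15,0,0,0,0.0],[-0.3,0,0,0,0.0],[-0.45,0,0,0,0.0],[-0.6,0,0,0,0.0],[-0.7,0,0,0,0.0],[-0.8,0,0,0,0.0],[-0.9,0,0,0,0.0],[-0.9,0,0,0,0.0]]
  ]
}}

```text
t: 14.85
eef_pos: [549.5, -184.0, 172.1]
tcp_rot: [3.141, -0.001, -3.107]
ft_force: [-7.3, -1.8, 4.1]
opening: 0.501
grip_force: 3.4
```

{"fn": "step_arm", "kwargs": {
  "plan": [
    [[-0.15,0,0,0,0.0],[-0.3,0,0,0,0.0],[-0.45,0,0,0,0.0],[-0.6,0,0,0,0.0],[-0.7,0,0,0,0.0],[-0.8,0,0,0,0.0],[-0.9,0,0,0,0.0],[-0.9,0,0,0,0.0]]
  ]
}}

```text
t: 15.52
eef_pos: [550.4, -184.0, 172.1]
tcp_rot: [3.141, -0.001, -3.107]
ft_force: [-6.2, -2.3, 3.3]
opening: 0.499
grip_force: 3.4
```

{"fn": "step_arm", "kwargs": {
  "plan": [
    [[-0.15,0,0,0,0.0],[-0.3,0,0,0,0.0],[-0.45,0,0,0,0.0],[-0.6,0,0,0,0.0],[-0.7,0,0,0,0.0],[-0.8,0,0,0,0.0],[-0.9,0,0,0,0.0],[-0.9,0,0,0,0.0]]
  ]
}}

```text
t: 16.18
eef_pos: [551.3, -183.9, 172.1]
tcp_rot: [3.141, -0.001, -3.107]
ft_force: [-7.4, -1.7, 4.3]
opening: 0.501
grip_force: 3.5
```

{"fn": "step_arm", "kwargs": {
  "plan": [
    [[-0.15,0,0,0,0.0],[-0.3,0,0,0,0.0],[-0.45,0,0,0,0.0],[-0.6,0,0,0,0.0],[-0.7,0,0,0,0.0],[-0.8,0,0,0,0.0],[-0.9,0,0,0,0.0],[-0.9,0,0,0,0.0]]
  ]
}}

```text
t: 16.85
eef_pos: [551.5, -183.9, 172.1]
tcp_rot: [3.141, -0.002, -3.107]
ft_force: [-11.3, -2.6, 6.1]
opening: 0.502
grip_force: 5.5
```

The stop is reached: the tool moved 0.2 mm for 0.9 mm commanded, at roughly 6.5 N/mm. Pressing on to about 14.5 N.

{"fn": "step_arm", "kwargs": {
  "plan": [
    [[-0.1,0,0,0,0.0],[-0.2,0,0,0,0.0],[-0.3,0,0,0,0.0],[-0.4,0,0,0,0.0],[-0.4,0,0,0,0.0],[-0.4,0,0,0,0.0],[-0.4,0,0,0,0.0]]
  ]
}}

```text
t: 17.43
eef_pos: [551.6, -183.9, 172.1]
tcp_rot: [3.141, -0.003, -3.107]
ft_force: [-13.1, -2.1, 7.2]
opening: 0.502
grip_force: 6.6
```

```bash
python3 - <<'E'
from h import *
a=[]
for _ in range(8):
    env.read_camera("wrist");s=env.state();a.append(np.r_[s["eef_pos"],s["ft_force"]])
a=np.array(a);print(a.mean(0).round(2),a[:,3].round(1))
E
```

```text
[ 551.54 -183.91  172.12  -13.11   -2.58    6.76] [-12.6 -13.4 -13.2 -13.1 -12.9 -13.2 -13.1 -13.5]
```

{"fn": "step_arm", "kwargs": {
  "plan": [
    [[-0.1,0,0,0,0.0],[-0.2,0,0,0,0.0],[-0.2,0,0,0,-0.15],[-0.2,0,0,0,-0.3],[-0.2,0,0,0,-0.45],[-0.2,0,0,0,-0.6],[-0.2,0,0,0,-0.6],[-0.2,0,0,0,-0.6]]
  ]
}}

```text
t: 18.5
eef_pos: [551.5, -183.5, 171.3]
tcp_rot: [3.14, -0.004, -3.107]
ft_force: [-11.3, -1.6, 0.2]
opening: 0.21
grip_force: 5.7
```

{"fn": "step_arm", "kwargs": {
  "plan": [
    [[-0.15,0,0,0,-0.6],[-0.3,0,0,0,-0.6],[-0.4,0,0,0,-0.6],[-0.4,0,0,0,-0.6],[-0.4,0,0,0,-0.6]]
  ]
}}

```text
t: 18.92
eef_pos: [551.5, -183.5, 171.3]
tcp_rot: [3.14, -0.005, -3.107]
ft_force: [-14.2, -2.1, 1.0]
opening: 0.198
grip_force: 6.9
```

{"fn": "step_arm", "kwargs": {
  "plan": [
    [[0,0,0,0,-0.65],[0,0,0,0,-0.7],[0,0,0,0,-0.75],[0,0,0,0,-0.8],[0,0,0,0,-0.9],[0,0,0,0,-1],[0,0,0,0,-1],[0,0,0,0,-1]]
  ]
}}

```text
t: 19.58
eef_pos: [551.5, -183.4, 171.2]
tcp_rot: [3.14, -0.005, -3.107]
ft_force: [-13.1, -0.3, 0.5]
opening: 0.126
grip_force: 35.2
```

Gripped: opening 0.126, about 12 mm, with 13 N still on the keeper. Lifting.

{"fn": "step_arm", "kwargs": {
  "plan": [
    [[0,0,-0.5,0,-1],[0,0,-1,0,-1],[0,0,-2,0,-1],[0,0,-3,0,-1],[0,0,-4,0,-1],[0,0,-4,0,-1]]
  ]
}}

```text
t: 20.08
eef_pos: [551.4, -183.1, 174.2]
tcp_rot: [3.139, -0.006, -3.107]
ft_force: [-9.8, -1.2, -8.5]
opening: 0.128
grip_force: 35.1
```

{"fn": "step_arm", "kwargs": {
  "plan": [
    [[-0.2,0,-1,0,-1],[-0.4,0,-2.5,0,-1],[-0.4,0,-4,0,-1],[-0.4,0,-5.5,0,-1],[-0.4,0,-7,0,-1],[-0.4,0,-8.5,0,-1],[-0.4,0,-10,0,-1],[-0.4,0,-10,0,-1]]
  ]
}}

```text
t: 20.75
eef_pos: [551.5, -183.0, 184.1]
tcp_rot: [3.139, -0.007, -3.107]
ft_force: [-11.1, 0.1, -7.2]
opening: 0.124
grip_force: 35.6
```

{"fn": "step_arm", "kwargs": {
  "plan": [
    [[-0.1,0,-2,0,-1],[-0.2,0,-4,0,-1],[-0.2,0,-6,0,-1],[-0.2,0,-7,0,-1],[-0.2,0,-7,0,-1]]
  ]
}}

```text
t: 21.17
eef_pos: [551.8, -183.0, 191.1]
tcp_rot: [3.139, -0.007, -3.107]
ft_force: [-10.7, -0.7, -7.9]
opening: 0.125
grip_force: 35.5
```

```bash
python3 - <<'E'
from h import *
s=env.state();print(s["eef_pos"],s["ft_force"],s["opening"])
im=env.read_camera("scene");cv2.imwrite("pics/s2.png",cv2.resize(im[130:290,190:340],None,fx=3.7,fy=3.7,interpolation=cv2.INTER_CUBIC))
E
```

```text
[ 551.80721619 -182.97492948  191.0701298 ] [-10.69423103  -0.71691145  -7.91110957] 0.1254510898795857
```

View pics/s2.png

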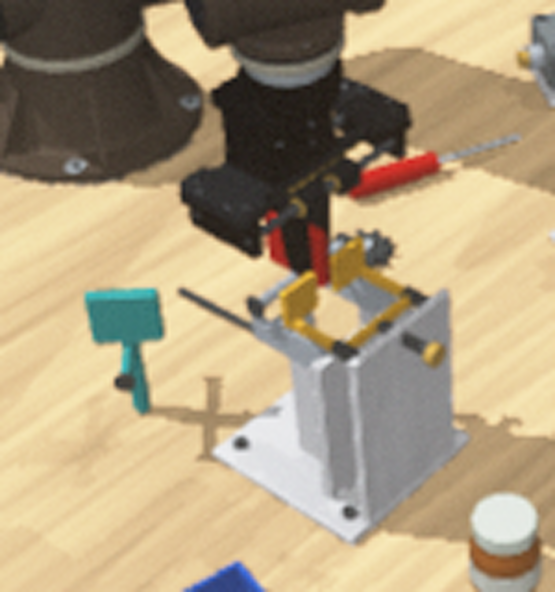

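The crop shows the key lifted with the fingers, its pin disc at about crop (255,305) above the hook lips and the keeper still held back. Now retracting toward the robot, with the keeper following the fingers.

{"fn": "step_arm", "kwargs": {
  "plan": [
    [[4,0,0,0,-1],[9,0,0,0,-1],[14,0,0,0,-1],[19,0,0,0,-1],[24,0,0,0,-1],[30,0,0,0,-1],[38,0,0,0,-1],[46,0,0,0,-1]]
  ]
}}

```text
t: 21.88
eef_pos: [508.1, -185.6, 193.6]
tcp_rot: [-3.141, 0.002, -3.107]
ft_force: [0.2, 0.1, -3.1]
opening: 0.128
grip_force: 30.0
```

{"fn": "step_arm", "kwargs": {
  "plan": [
    [[10,0,-5,0,-1],[10,0,-25,0,-1],[10,0,-50,0,-1],[10,0,-75,0,-1],[10,0,-85,0,-1],[10,0,-85,0,-1],[10,0,-85,0,-1]]
  ]
}}

```text
t: 22.47
eef_pos: [497.8, -185.7, 277.8]
tcp_rot: [-3.141, 0.001, -3.107]
ft_force: [-0.3, -0.2, -2.7]
opening: 0.124
grip_force: 30.0
```

{"fn": "step_arm", "kwargs": {
  "plan": [
    [[-4,12,0,0,-1],[-12,36,0,0,-1],[-20,62,0,0,-1],[-28,88,0,0,-1],[-36,114,0,0,-1],[-44,140,0,0,-1],[-52,166,0,0,-1],[-60,192,0,0,-1]]
  ]
}}

```text
t: 23.13
eef_pos: [551.2, 10.3, 276.4]
tcp_rot: [3.141, -0.003, -3.107]
ft_force: [0.3, -0.3, -4.2]
opening: 0.127
grip_force: 30.0
```

{"fn": "step_arm", "kwargs": {
  "plan": [
    [[-8,26,0,0,-1],[-16,52,0,0,-1],[-24,78,0,0,-1],[-32,104,0,0,-1],[-40,130,0,0,-1],[-50,155,0,0,-1],[-55,168,0,0,-1],[-56,173,0,0,-1]]
  ]
}}

```text
t: 23.8
eef_pos: [601.4, 185.3, 276.2]
tcp_rot: [-3.142, -0.002, -3.105]
ft_force: [-0.2, -0.2, -4.1]
opening: 0.126
grip_force: 30.0
```

{"fn": "step_arm", "kwargs": {
  "plan": [
    [[0,0,15,0,-1],[0,0,40,0,-1],[0,0,65,0,-1],[0,0,85,0,-1],[0,0,90,0,-1],[0,0,90,0,-1],[0,0,90,0,-1]]
  ]
}}

```text
t: 24.38
eef_pos: [601.8, 182.7, 188.8]
tcp_rot: [3.142, 0.0, -3.108]
ft_force: [0.1, -0.0, -2.2]
opening: 0.126
grip_force: 30.0
```

```bash
python3 - <<'E'
from h import *
import json
s=env.state();print(s["eef_pos"],s["tcp_rot"],s["ft_force"],s["opening"])
c=env.get_calibration("wrist");cs=env.get_calibration("scene")
w=env.read_camera("wrist");S=env.read_camera("scene");cv2.imwrite("pics/w3.png",w);cv2.imwrite("pics/s3.png",S)
json.dump({k:np.array(v).tolist() for k,v in c.items()},open("w3.json","w"))
print(proj(cs,(590,182.6,58)),proj(c,(590,182.6,58)))
a=cv2.resize(w[140:290,240:400],(640,600)) ;a=cv2.resize(w[150:290,245:395],(400,373));b=cv2.resize(S[130:230,305:412],(400,373),interpolation=cv2.INTER_CUBIC)
cv2.imwrite("pics/c3.png",np.hstack([a,b]))
E
```

```text
[601.79305138 182.65993135 188.7527914 ] [ 3.14154831e+00  3.28416520e-04 -3.10771745e+00] [ 0.12316612 -0.02827296 -2.16707643] 0.12596330388871343
[358.41912483 186.46890542] [323.24122426 177.94603091]
```

View pics/c3.png

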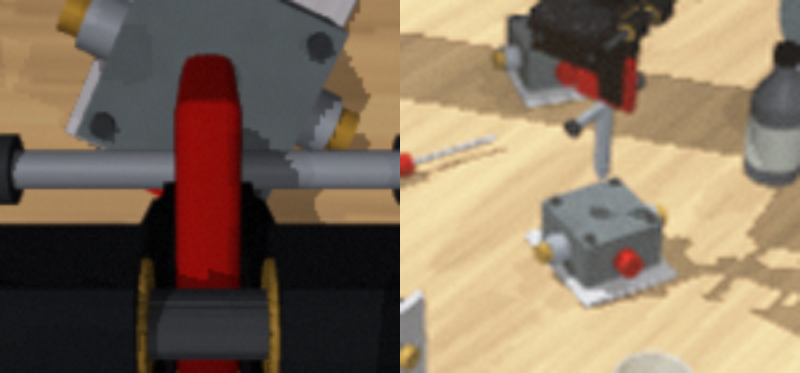

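The left crop (wrist) shows the held plate upright over the pump. The right crop (scene) shows the socket at about px (358.0,186.8) and the shank tip at px (359.3,177.7) above it. Now checking the key against the socket.

```bash
python3 - <<'E'
from h import *
import json
c=json.load(open("w3.json"));cs=env.get_calibration("scene")
print("sock scene",onz(cs,358.0,186.8,58))
print("tip scene (z 98)",onz(cs,359.3,177.7,98))
print("pin L",onz(c,245+60/2.667,150+168/2.667,177.7),"pin R",onz(c,245+350/2.667,150+168/2.667,177.7))
print("plate top front",onz(c,245+208/2.667,150+101/2.667,233))
g=cv2.cvtColor(cv2.imread("pics/s3.png"),cv2.COLOR_BGR2GRAY)
print(g[160:182,352:368])
E
```

```text
sock scene [590.0343008  180.09656485  58.        ]
tip scene (z 98) [592.32575497 181.63548559  98.        ]
pin L [591.46338422 145.20769274 177.7       ] pin R [589.0485687  217.46569948 177.7       ]
plate top front [560.24831432 180.93747377 233.        ]
[[157 162 175 177 153 129 123 127 131 125 136 151 143 125 113 131]
 [158 169 166 143 122 118 125 131 131 122 137 151 153 149 152 149]
 [135 153 138 126 119 127 137 133 130 123 135 150 152 153 149 149]
 [ 78 110 128 137 144 140 140 134 128 123 136 152 150 149 145 144]
 [ 62 100 156 174 159 144 141 135 125 125 144 153 149 146 144 145]
 [ 68 138 200 214 198 152 139 132 128 122 141 151 147 143 145 145]
 [122 184 214 215 205 159 139 132 125 135 158 169 171 172 175 159]
 [191 215 215 218 202 162 137 133 125 150 193 205 209 209 210 197]
 [213 211 207 209 195 158 135 132 127 156 199 209 211 211 213 211]
 [205 203 202 202 189 156 138 134 123 171 210 211 212 214 211 211]
 [202 203 201 200 182 154 139 131 123 169 212 212 214 213 208 207]
 [204 203 200 200 176 144 139 130 122 169 213 213 210 209 205 206]
 [202 200 195 193 176 146 137 132 118 174 212 210 208 208 208 206]
 [197 196 193 195 181 149 135 129 123 169 209 207 206 206 206 206]
 [195 194 194 201 189 149 137 134 133 175 206 207 207 209 210 207]
 [191 193 199 209 196 156 133 124 127 170 205 208 208 208 203 205]
 [195 199 204 210 206 171 136 129 143 180 201 206 209 206 207 209]
 [200 204 212 214 211 190 151 139 164 174 158 177 201 210 212 209]
 [205 210 212 206 200 188 161 160 140  98  82 112 172 207 212 212]
 [209 204 197 180 164 153 141 134 129  99  92  99 137 184 208 212]
 [181 166 153 137 140 137 143 136 136 134 133 140 141 153 187 203]
 [140 140 139 137 137 137 135 139 139 141 140 141 141 142 151 179]]
```

The key at (590.5,182) and the socket at (590.3,181.8) agree to about 1 mm. Lowering.

{"fn": "step_arm", "kwargs": {
  "plan": [
    [[0,-0.5,8,0,-1],[0,-0.5,16,0,-1],[0,-0.5,24,0,-1],[0,-0.5,30,0,-1],[0,-0.5,34,0,-1],[0,-0.5,36,0,-1],[0,-0.5,36,0,-1],[0,-0.5,36,0,-1]]
  ]
}}

```text
t: 25.15
eef_pos: [601.7, 182.6, 152.2]
tcp_rot: [3.142, 0.0, -3.107]
ft_force: [0.1, -0.3, -3.2]
opening: 0.127
grip_force: 30.0
```

{"fn": "step_arm", "kwargs": {
  "plan": [
    [[0,0,1,0,-1],[0,0,2,0,-1],[0,0,3,0,-1],[0,0,4,0,-1],[0,0,5,0,-1],[0,0,6,0,-1],[0,0,7,0,-1],[0,0,7,0,-1]]
  ]
}}

```text
t: 25.82
eef_pos: [601.6, 182.6, 145.0]
tcp_rot: [3.141, 0.0, -3.107]
ft_force: [0.3, 0.1, -2.9]
opening: 0.128
grip_force: 30.0
```

{"fn": "step_arm", "kwargs": {
  "plan": [
    [[0,0,1.5,0,-1],[0,0,3,0,-1],[0,0,4.5,0,-1],[0,0,6,0,-1],[0,0,7.5,0,-1],[0,0,9,0,-1],[0,0,10,0,-1],[0,0,10,0,-1]]
  ]
}}

```text
t: 26.48
eef_pos: [602.2, 182.7, 135.1]
tcp_rot: [3.141, 0.001, -3.107]
ft_force: [4.2, 1.7, -1.4]
opening: 0.129
grip_force: 30.0
```

A light side force of 4 N in +x shows the shank is in the hole and touching the wall. I'll ease +x and continue.

{"fn": "step_arm", "kwargs": {
  "plan": [
    [[-0.7,0.3,0,0,-1],[-1.4,0.5,1,0,-1],[-1.4,0.5,3,0,-1],[-1.4,0.5,5,0,-1],[-1.4,0.5,7,0,-1],[-1.4,0.5,9,0,-1],[-1.4,0.5,10,0,-1],[-1.4,0.5,10,0,-1]]
  ]
}}

```text
t: 27.15
eef_pos: [602.7, 183.0, 124.7]
tcp_rot: [-3.142, -0.001, -3.107]
ft_force: [0.4, -0.5, -3.6]
opening: 0.127
grip_force: 30.0
```

{"fn": "step_arm", "kwargs": {
  "plan": [
    [[0,0,2,0,-1],[0,0,4,0,-1],[0,0,6,0,-1],[0,0,8,0,-1],[0,0,10,0,-1],[0,0,12,0,-1],[0,0,14,0,-1],[0,0,14,0,-1]]
  ]
}}

```text
t: 27.82
eef_pos: [602.8, 183.0, 110.7]
tcp_rot: [-3.142, -0.001, -3.107]
ft_force: [1.3, -0.4, -2.5]
opening: 0.123
grip_force: 30.0
```

{"fn": "step_arm", "kwargs": {
  "plan": [
    [[0,0,0.5,0,-1],[0,0,1,0,-1],[0,0,1.5,0,-1],[0,0,2,0,-1],[0,0,2.5,0,-1],[0,0,3,0,-1],[0,0,3,0,-1]]
  ]
}}

```text
t: 28.4
eef_pos: [603.0, 183.1, 108.0]
tcp_rot: [3.142, -0.0, -3.107]
ft_force: [0.3, -0.3, -3.2]
opening: 0.127
grip_force: 30.0
```

{"fn": "step_arm", "kwargs": {
  "plan": [
    [[0,0,0.3,0,-1],[0,0,0.6,0,-1],[0,0,0.9,0,-1],[0,0,1.2,0,-1],[0,0,1.5,0,-1],[0,0,1.8,0,-1],[0,0,2.1,0,-1],[0,0,2.1,0,-1]]
  ]
}}

```text
t: 29.07
eef_pos: [602.9, 183.1, 106.0]
tcp_rot: [3.142, -0.0, -3.107]
ft_force: [0.7, -0.8, -3.0]
opening: 0.123
grip_force: 30.0
```

{"fn": "step_arm", "kwargs": {
  "plan": [
    [[0,0,0.25,0,-1],[0,0,0.5,0,-1],[0,0,0.75,0,-1],[0,0,1,0,-1],[0,0,1.2,0,-1],[0,0,1.4,0,-1],[0,0,1.6,0,-1],[0,0,1.6,0,-1]]
  ]
}}

```text
t: 29.73
eef_pos: [603.1, 183.1, 105.3]
tcp_rot: [3.141, 0.001, -3.107]
ft_force: [-2.0, -0.2, 7.7]
opening: 0.128
grip_force: 30.0
```

The floor is met at the expected height, TCP 105.3, with a gentle 8 N. I'll ease the load, open and withdraw.

{"fn": "step_arm", "kwargs": {
  "plan": [
    [[0,0,-0.4,0,-1],[0,0,-0.8,0,-1],[0,0,-0.8,0,-0.7],[0,0,-0.8,0,-0.5],[0,0,-0.8,0,-0.2],[0,0,-0.8,0,0],[0,0,-0.8,0,0],[0,0,-0.8,0,0]]
  ]
}}

```text
t: 30.4
eef_pos: [603.0, 183.1, 105.2]
tcp_rot: [3.142, 0.0, -3.107]
ft_force: [-0.1, -0.0, 0.1]
opening: 0.443
grip_force: 0.0
```

{"fn": "step_arm", "kwargs": {
  "plan": [
    [[0,0,-5,0,0],[0,0,-15,0,0],[0,0,-35,0,0],[0,0,-65,0,0],[0,0,-95,0,0],[0,0,-130,0,0],[0,0,-150,0,0],[0,0,-150,0,0]]
  ]
}}

```text
t: 31.07
eef_pos: [604.3, 183.4, 261.3]
tcp_rot: [3.14, 0.008, -3.107]
ft_force: [0.4, 0.2, -0.3]
opening: 0.502
grip_force: 0.0
```

```bash
python3 - <<'E'
from h import *
s=env.state();print(s["t"],s["eef_pos"],s["ft_force"],s["opening"])
S=env.read_camera("scene");cs=env.get_calibration("scene")
print(proj(cs,(590.5,182,94)),proj(cs,(590.5,132,94)),proj(cs,(560.5,181,149)),proj(cs,(620.5,183,149)))
cv2.imwrite("pics/s4.png",cv2.resize(S[120:300,210:430],(733,600),interpolation=cv2.INTER_CUBIC))
E
```

```text
31.0667 [604.33100572 183.37483573 261.32068375] [ 0.41467348  0.17159577 -0.26225151] 0.5020614705230309
[358.89048402 178.38170155] [350.08386177 184.98155261] [352.45450995 162.29019753] [366.92781018 168.47090878]
```

View pics/s4.png

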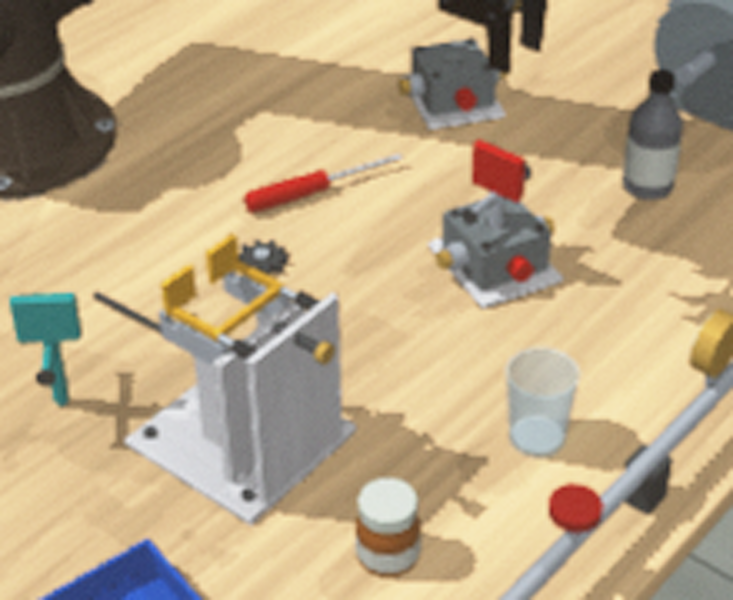

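The key stands upright in the far pump's socket. Its plate corner at crop (475,142) matches the predicted fully-home height at (474,140). The keeper has sprung back and nothing else has moved.

```bash
python3 -c "
from cell import env
print(env.job_done())"
```

```text
the job is handed in; nothing more can be done
None
```

The red key now stands fully home in the far pump's socket and is released. I held the keeper on its stop at 13–14 N before gripping; the reading dropped to 10–11 N during the lift, with no sign that it left the stop. The job is handed in at about 31 s.

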